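# Shim the rocking comparator stand

## Task

The dial comparator stand rocks because its front-left foot, seen from the robot, is too short. Push the wooden wedge along the mat, thin end first, under that short foot until the stand is level and stands firmly without rocking, and stop there: do not jack it up past level. Only push the wedge, never pick it up, and do not lift or shove the stand or disturb the things around it.

Things in the scene. Friction and masses are not known exactly. Their poses are not given: they have to be found in the camera images.
- stand: Grey comparator stand with column, arm and round dial, about 180 mm tall, 1.6 kg, loose on four black feet. Base plate 160 (x) x 240 (y) x 30 mm, its underside 26 mm above the mat when level. Origin: centre of the plate, level with the soles of the three long feet; x to the rear, y to its left, z up (vertical when level). It starts leaning about 0.08 rad towards its front-left corner.
- foot_low: Short front-left foot of the stand, at (-60, +100) mm in the stand's frame, 20 mm inside the plate's front and left edges. Domed rubber sole (radius 14 mm, 28 mm across), 8 mm shorter than the others. Origin: lowest point of the dome; axes as the stand's. It starts resting on the mat and must come 8 mm above it for the stand to be level.
- foot_rr: The rear-right foot of the stand, at (+60, -100) mm in the stand's frame, domed, 28 mm diameter. Origin: the lowest point of its dome; axes as the stand's. It starts about 8 mm above the mat, and touches it once the stand is level.
- wedge: Loose wooden wedge, 140 long (x) x 60 wide (y) mm, about 90 g, thin end roughly towards the short foot. Top slopes evenly from 18 mm at the back (-x end, flat upright face) to 1.5 mm at the thin end (+x). Origin: centre of its underside; x to the thin end, z up. It is 8 mm high 15 mm from the origin towards the thin end: the stand is level with the foot there. It stays where it is left.
- wedge_back (a point): Centre of the wedge's flat back face, 70 mm behind the wedge's origin and 9 mm above its underside.
- mat: Grey bench mat, 520 x 640 x 3 mm, fixed on the bench; the stand, the wedge and the loose things all stand on it. Origin: centre of its underside on the bench top; its upper face is 3 mm above the origin.
- block: Flat wooden packing block, 120 x 50 x 20 mm, same wood as the wedge but of even height; to be left alone. Origin: centre of its underside.
- oiler: White plastic bottle, 52 mm diameter, 130 mm tall, left of the stand; to be left alone. Origin: centre of its underside.
- driver: Screwdriver with black handle, lying to the front right; to be left alone. Origin: middle of its length, on its underside.
- bin: Open red plastic bin, 150 x 100 x 60 mm, right of the stand; to be left alone. Origin: centre of its underside.
Things that resemble listed ones, but are neither listed nor needed, are in the scene too. What is shaped like the wedge but black or green is not meant.

How it is judged:
By the outcome, as a careful person would: the job done as asked, in the order asked, and still so for the second after the job is handed in, with the robot touching nothing.
It also fails if it takes over 40 s, if anything falls off the work surface, if the arm or the gripper's body presses on something with over 40 N, if the wrist force passes 120 N, or if a joint passes its speed limit or range.

## Robot

A 6-joint arm with a two-finger parallel gripper is mounted at the origin on the work surface. World frame = base frame: x ahead of the robot, y to its left, z up, the work surface at z = 0. Lengths are in mm, angles in rad, forces in N, time in s.
With the tool pointing down it reaches from about 275 to 1000 mm from the base axis. Payload 8.4 kg.
Tool frame: the origin (TCP) lies midway between the tips of the shut fingers; the grasp point (between the pads) lies 19 mm behind it; z points along the fingers, y is the direction in which the jaws open and shut (so a half turn about z gives the same grasp; the last joint's range is limited). The gripper opens to 85 mm and grips with 20 to 120 N. Pads are 22 mm wide; open, the fingers measure 114 mm over their backs; the gripper's body (76 mm by 85 mm) begins 54 mm behind the grasp point. The pads swing forward as they close: fully open they stand 13 mm farther back than shut.
Start: joints at [-1.2, 0.353, 1.633, -0, 1.155, -0.002], TCP at [227.639, -582.072, 231.281] pointing down, gripper open.
Joint ranges: [-2.63, 2.63], [-0.92, 2.1], [0.06, 2.66], [-1.3, 4.44], [0, 2.69], [-3.02, 3.02]. Speed limits (rad/s): [2.22, 2.22, 2.79, 3.14, 3.14, 3.14].

## Interface

Orientations are given as [roll, pitch, yaw] about the fixed x, y, z axes, in that order (R = Rz(yaw) Ry(pitch) Rx(roll)).
In Python, from rig import r gives the robot as it stands. The module is installed in compiled form; this text tells all that it offers.
- The arm moves only by the tool drive_tool, never from a script. Its argument "moves" is a list of rows, each a list of 3 entries, a list of its own where there are three numbers: the closure, from 0 (fully open) to 1 (shut), then the shift along the tool's x, y, z in cm, then the turn about the tool's z in degrees. In form: [[claw, [dx, dy, dz], roll], ...]. A call has 1 to 12 rows; each row is the pose to reach, as a shift and turn from the pose measured when the call began, along the tool's axes at that moment; what a row does not reach only later rows make up. A row lasts 1/8 s, in which the tool goes at most 62.5 mm and 10.7 degrees, less where a joint would pass 70% of its speed; a pose out of reach is approached as far as the arm can. A call with a gripper value outside its range is refused whole. The fingers move at their own pace and stop on an object; "grip_force" is the grip in N (left out, the last holds). Time passes only in rows, so rows that repeat a pose let the fingers close. It gives the time, the measured TCP pose, the force and the opening at its end, in the units of the state.
- r.sense(): the state, without advancing time (a new reading comes with each control period).
- r.grab_frame(name): name is "side" or "top" or "wrist"; returns a dict with "color" (480x640x3 uint8, red, green, blue), "fx", "fy", "cx", "cy" (pixels), "pose" (4x4, takes a point from camera to world coordinates); the wrist camera has in their place "hand_eye" (4x4, takes a point from camera to tool coordinates, whose origin is the TCP and whose axes are the flange's). Camera axes: x right, y up, looking along -z (the intrinsics and any distortion apply to the point x, -y, -z); pixel columns grow to the right and rows downward; lengths in mm; the calibration is good to about 2 mm. A picture is of the moment at which its call begins: read the wrist's pose just before it. There is no depth.
- r.sign_off(): hands the job in, once; it reports no verdict.
Trained networks look in the newest picture that a camera, given by its name, has taken for a name from the list of things; names that differ only in an ending like _2 or _b are one class to them, and where a whole thing is asked for, a point or a joint stands for the part that bears it (a point fixed in the world has none). Each returns a list of dicts, best first, with "score" (0 to 1); they miss things now and then, are a little off and sometimes report something else, mostly with a low value. They report only what shows in the picture. A call takes as long as a camera call. They do not tell look-alikes from the thing itself.
- r.outline_of(thing, camera): "mask" (480x640 bool, what is visible of it) and "at" ([column, row] in pixels, amid what is visible of it).
- r.spot_point(thing, camera): "at" ([column, row] in pixels: a listed point, or the origin of a listed thing).
The state is a dict: "clock": time; "qpos": joint angles; "qvel": joint speeds; "joint_efforts": joint torques, N m; "eef_pos": TCP position; "tcp_rot": TCP orientation; "contact_force": force on the tool from outside, world axes, zero at the start; "wrist_torque": the same for the moment, N m; "opening": opening from 0.0 (shut) to 1.0 (fully open).
Only numpy, scipy, OpenCV 4.12 (cv2) and the standard library are available. Lean on these libraries where they do the work, as an engineer would, in place of code of your own. Each camera call takes 0.05 s, during which the arm holds its last target.

## Working session

There is one attempt and no reset: what is moved stays moved. The work goes in short steps, Python scripts to look and compute and a tool call to move; the robot and the scene stay as the last step left them, time stands still between calls to the robot, and variables do not carry over. Pictures are saved under pics/ and viewed, and the job is handed in when it is done.

Besides the shell and the picture viewer there is one more tool, called after "Call:" as name([rows], argument=value, ...), one row to a line, values as JSON. drive_tool: Moves the arm, as the interface text tells. Its arguments: {"type":"object","properties":{"moves":{"type":"array"},"grip_force":{"type":"number"}},"required":["moves"]}

```bash
mkdir -p pics; python3 - <<'E'
from rig import r
import cv2,json
s=r.sense();print({k:s[k] for k in ['clock','eef_pos','tcp_rot','opening','contact_force']})
for c in ['side','top']:
    f=r.grab_frame(c);cv2.imwrite(f'pics/{c}0.png',f['color'][:,:,::-1]);print(c,f['fx'],f['fy'],f['cx'],f['cy'],f['pose'],[k for k in f])
    for t in ['wedge','wedge_back','foot_low','foot_rr','stand','block']:
        print(t,[(round(d['score'],2),d['at']) for d in r.spot_point(t,c)][:4])
E
```

```text
{'clock': 0.0, 'eef_pos': array([ 227.44268495, -581.63392016,  230.53367491]), 'tcp_rot': array([-3.14015203e+00, -1.57252837e-05,  3.72761349e-01]), 'opening': 0.9972650238998035, 'contact_force': array([ 0.38605868,  1.09529516, -0.22280263])}
side 533.6802832639745 533.6802832639745 314.43363190309316 251.30440500645528 [[-6.92178073e-01  4.91914169e-01 -5.28119272e-01 -1.44856039e+02]
 [-7.21673288e-01 -4.62832231e-01  5.14756244e-01  7.18704993e+02]
 [ 8.78526943e-03  7.37432557e-01  6.75363638e-01  8.54945967e+02]
 [ 0.00000000e+00  0.00000000e+00  0.00000000e+00  1.00000000e+00]] ['color', 'fx', 'fy', 'cx', 'cy', 'pose']
wedge [(0.98, [173.8, 423.7]), (0.96, [307.0, 275.1]), (0.89, [298.8, 419.5]), (0.67, [165.8, 336.3])]
wedge_back [(0.95, [128.8, 338.2]), (0.83, [340.3, 401.7]), (0.79, [321.8, 291.7]), (0.78, [191.8, 389.3])]
foot_low []
foot_rr []
stand [(0.93, [300.1, 212.0]), (0.18, [309.9, 274.4])]
block [(0.6, [299.7, 211.9]), (0.59, [373.5, 244.4])]
top 562.5411731271973 562.5411731271973 315.2565645506777 240.9894059269146 [[ 7.91898934e-03  9.98171507e-01 -5.99243866e-02  4.16160751e+02]
 [-9.99859472e-01  8.78938548e-03  1.42752843e-02  1.25328579e+02]
 [ 1.47758806e-02  5.98029197e-02  9.98100839e-01  1.29273916e+03]
 [ 0.00000000e+00  0.00000000e+00  0.00000000e+00  1.00000000e+00]] ['color', 'fx', 'fy', 'cx', 'cy', 'pose']
wedge [(0.97, [305.2, 249.5]), (0.84, [193.9, 354.4]), (0.78, [116.9, 291.7]), (0.76, [159.3, 219.0])]
wedge_back [(0.92, [300.1, 279.1]), (0.81, [130.5, 204.2]), (0.76, [141.0, 279.2]), (0.58, [221.4, 367.4])]
foot_low []
foot_rr []
stand [(0.89, [364.6, 171.0])]
block [(0.69, [388.9, 261.8])]
```

View pics/side0.png

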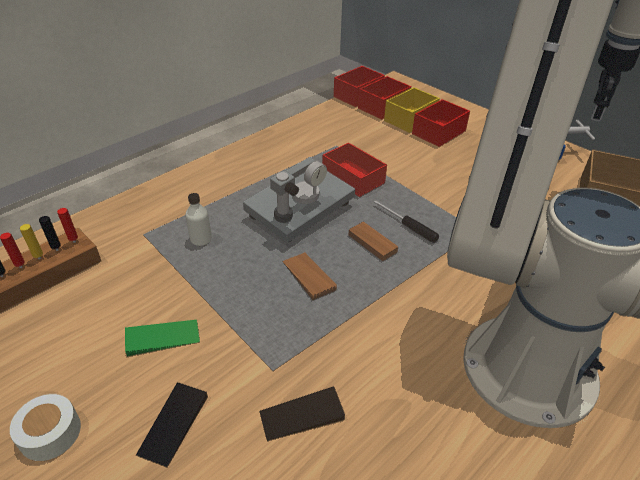

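View pics/top0.png

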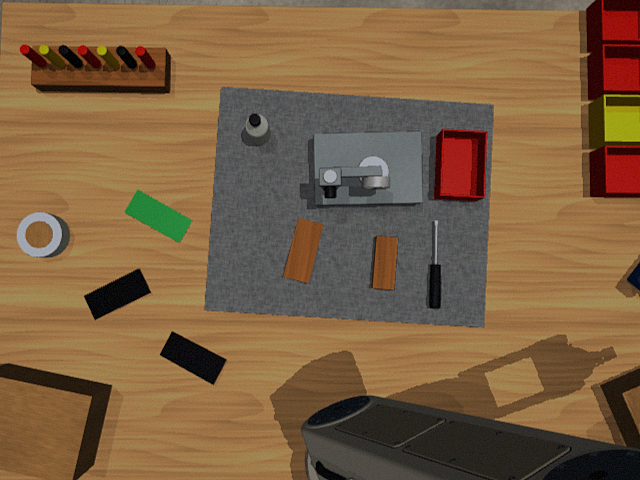

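The wood wedge is at top pixel (303,250), with its thin end probably up toward the stand. The stand plate spans (314,132)–(422,207), so the short foot is near its lower-left corner at about (325,197). The block is at (386,263). The other wedge-shaped pieces are black or green.

```bash
cat > h.py <<'E'
import numpy as np,cv2
from scipy.optimize import minimize,least_squares
def K(f): return f['fx'],f['fy'],f['cx'],f['cy']
def proj(f,P,T=None):
    T=f['pose'] if T is None else T
    p=(np.atleast_2d(P)-T[:3,3])@T[:3,:3]
    return np.c_[f['fx']*p[:,0]/-p[:,2]+f['cx'], f['fy']*-p[:,1]/-p[:,2]+f['cy']]
def back(f,uv,z,T=None):
    T=f['pose'] if T is None else T
    uv=np.atleast_2d(uv);d=np.c_[(uv[:,0]-f['cx'])/f['fx'],-(uv[:,1]-f['cy'])/f['fy'],-np.ones(len(uv))]@T[:3,:3].T
    return T[:3,3]+d*((z-T[2,3])/d[:,2])[:,None]
def wedge_pts(x,y,a,z=3):
    L=np.array([[sx*70,sy*30,h] for sx,h0 in((-1,18),(1,1.5)) for sy in(-1,1) for h in(0,h0)],float)
    c,s=np.cos(a),np.sin(a)
    return np.c_[x+c*L[:,0]-s*L[:,1],y+s*L[:,0]+c*L[:,1],z+L[:,2]]
def fit_mask(views,pts,p0):
    # views: (f,mask,T); soft compare of hull silhouettes
    def cost(p):
        e=0
        for f,m,T in views:
            h=cv2.convexHull((proj(f,pts(*p),T)*64).astype(np.int32))
            S=4
            im=np.zeros((480*S,640*S),np.uint8)
            cv2.fillConvexPoly(im,(((h/64.)+.5)*S*16).astype(np.int32),255,cv2.LINE_8,4)
            im=cv2.resize(im,(640,480),interpolation=cv2.INTER_AREA)/255.
            e+=np.abs(im-m).sum()/max(m.sum(),1)
        return e
    best=None
    for k in range(2):
        r=minimize(cost,p0,method='Nelder-Mead',options=dict(initial_simplex=np.array([p0]+[np.array(p0)+d for d in np.diag([8,8,.1][:len(p0)])]),xatol=.05,fatol=1e-4,maxiter=150))
        p0=r.x
    return r.x,r.fun
E
python3 - <<'E'
from rig import r
from h import *
F={};M={}
V=[]
for c in ['top','side']:
    f=r.grab_frame(c);F[c]=f
    for t in ['wedge','stand','foot_low','oiler','bin','block']:
        o=r.outline_of(t,c)
        print(c,t,[(round(d['score'],2),np.round(d['at']),int(d['mask'].sum())) for d in o][:5])
        if t=='wedge':
            exp=np.array([303,250]) if c=='top' else np.array([309,275])
            b=min(o,key=lambda d:np.linalg.norm(np.array(d['at'])-exp)); M[c]=b['mask']
            V.append((f,b['mask'].astype(float),None))
        if t=='stand':
            cv2.imwrite(f'pics/m_{c}.png',(f['color'][:,:,::-1]*(0.4+.6*o[0]['mask'][:,:,None])).astype(np.uint8))
p=back(F['top'],[303,250],10)[0]
print(p)
for a0 in(-.2,-.2+np.pi): 
  for vs in (V,V[:1],V[1:]): print(fit_mask(vs,wedge_pts,[p[0],p[1],a0]))
f=F['top'];print('plate corners',back(f,[[314,207],[422,207],[422,132],[314,132]],52))
E
```

```text
top wedge [(0.79, array([304., 248.]), 1634), (0.76, array([194., 357.]), 1755), (0.57, array([156., 216.]), 1670), (0.55, array([117., 291.]), 1706)]
top stand [(0.91, array([370., 166.]), 7836)]
top foot_low []
top oiler []
top bin [(0.56, array([458., 166.]), 3534)]
top block [(0.64, array([387., 262.]), 1214)]
side wedge [(0.67, array([173., 423.]), 2790), (0.66, array([302., 416.]), 2626), (0.58, array([312., 276.]), 1251), (0.56, array([160., 336.]), 1892)]
side stand [(0.7, array([297., 199.]), 5168)]
side foot_low []
side oiler [(0.68, array([197., 224.]), 916)]
side bin [(0.73, array([354., 164.]), 2134)]
side block [(0.95, array([374., 236.]), 1001)]
[472.3326637  134.78658505  10.        ]
(array([ 4.75138621e+02,  1.34640579e+02, -2.31849987e-01]), np.float64(0.10288751071286394))
(array([ 4.75165958e+02,  1.34172371e+02, -2.23770289e-01]), np.float64(0.0358797129622963))
(array([ 4.72781239e+02,  1.36022001e+02, -2.34953864e-01]), np.float64(0.050460024137552704))
(array([473.80379468, 134.65933146,   2.91672719]), np.float64(0.23091305917034677))
(array([474.30979716, 134.54262892,   2.91330563]), np.float64(0.03825329397364821))
(array([471.43017174, 135.30721016,   2.95233786]), np.float64(0.1813701979592796))
plate corners [[ 566.14101454  110.96798492   52.        ]
 [ 568.47219832 -129.24141061   52.        ]
 [ 737.55822332 -129.82672881   52.        ]
 [ 734.72200188  112.32568884   52.        ]]
```

Call:
drive_tool([
  [0.4, [39.5, -64.7, 3], 35],
  [0.4, [39.5, -64.7, 3], 35],
  [0.4, [39.5, -64.7, 3], 35],
  [0.4, [39.5, -64.7, 3], 35],
  [0.4, [39.5, -64.7, 3], 35],
  [0.4, [39.5, -64.7, 3], 35],
  [0.4, [39.5, -64.7, 3], 35],
  [0.4, [39.5, -64.7, 3], 35],
  [0.4, [39.5, -64.7, 3], 35],
  [0.4, [39.5, -64.7, 3], 35],
  [0.4, [39.5, -64.7, 3], 35],
  [0.4, [39.5, -64.7, 3], 35],
])

```text
clock: 2.9
eef_pos: [358.5, 158.3, 202.0]
tcp_rot: [-3.141, -0.001, -0.237]
contact_force: [1.4, -0.2, 0.2]
opening: 0.603
```

```bash
python3 - <<'E'
from rig import r
from h import *
s=r.sense();print(s['eef_pos'],s['tcp_rot'],s['qpos'],s['clock'])
f=r.grab_frame('wrist');cv2.imwrite('pics/w1.png',f['color'][:,:,::-1]);print(f['fx'],f['cx'],f['cy'],f['hand_eye'])
for t in ['foot_low','wedge','wedge_back','stand']: print(t,[(round(d['score'],2),d['at']) for d in r.spot_point(t,'wrist')][:4])
E
```

```text
[358.54990551 158.28277861 202.04624652] [-3.14077787e+00 -1.44891030e-03 -2.37363714e-01] [ 4.12094776e-01  1.38391758e-02  2.13036430e+00 -2.70906107e-04
  9.95742519e-01  2.22040138e+00] 2.9
383.74434364268853 320.8484707098246 241.83766193793855 [[ 2.29099405e-04  9.57654889e-01  2.87918497e-01  7.28296496e+01]
 [ 9.99999935e-01 -1.38786017e-04 -3.34088581e-04  1.02011261e+00]
 [-2.79982502e-04  2.87918554e-01 -9.57654858e-01 -1.41070851e+02]
 [ 0.00000000e+00  0.00000000e+00  0.00000000e+00  1.00000000e+00]]
foot_low []
wedge [(0.61, [313.0, 75.8])]
wedge_back [(0.87, [312.4, 161.3])]
stand []
```

View pics/w1.png

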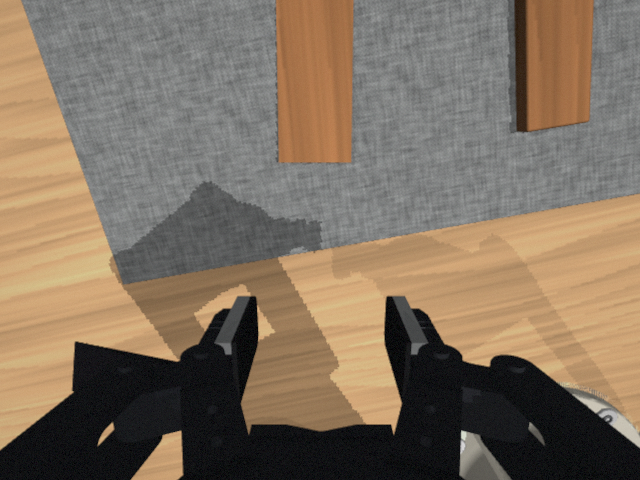

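View pics/m_side.png

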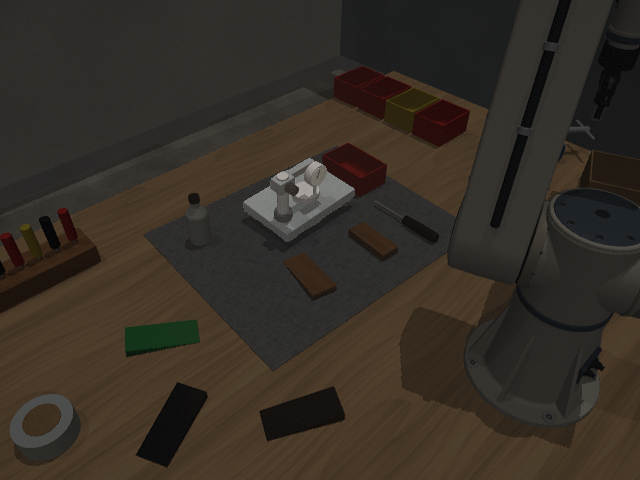

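The wrist picture shows the wedge's back edge at (278–352,162), square to the tool, with the block on the right. I'll go higher and farther forward to see the stand corner.

Call:
drive_tool([
  [0.4, [6, 0, -10], 0],
  [0.4, [14, 0, -15], 0],
  [0.4, [14, 0, -15], 0],
  [0.4, [14, 0, -15], 0],
  [0.4, [14, 0, -15], 0],
])

```text
clock: 3.78
eef_pos: [494.9, 121.0, 352.1]
tcp_rot: [3.141, -0.001, -0.24]
contact_force: [0.3, 0.9, -0.8]
opening: 0.606
```

```bash
python3 - <<'E'
from rig import r
from h import *
s=r.sense();print(s['eef_pos'],s['tcp_rot'],s['qvel'].round(3),s['clock'])
f=r.grab_frame('wrist');cv2.imwrite('pics/w2.png',f['color'][:,:,::-1])
for t in ['foot_low','wedge','wedge_back','stand']: print(t,[(round(d['score'],2),d['at']) for d in r.spot_point(t,'wrist')][:4])
import pickle;pickle.dump((s,f,r.outline_of('wedge','wrist')),open('w2.pkl','wb'))
E
```

```text
[494.9399232  121.02430168 352.05870748] [ 3.14135334e+00 -7.81146977e-04 -2.40205578e-01] [ 0.027 -0.005  0.064  0.006 -0.006  0.009] 3.775
foot_low []
wedge [(0.94, [50.7, 342.7]), (0.91, [315.7, 203.3]), (0.75, [56.1, 211.4])]
wedge_back [(0.94, [311.0, 263.6])]
stand [(0.9, [398.9, 26.0])]
```

View pics/w2.png

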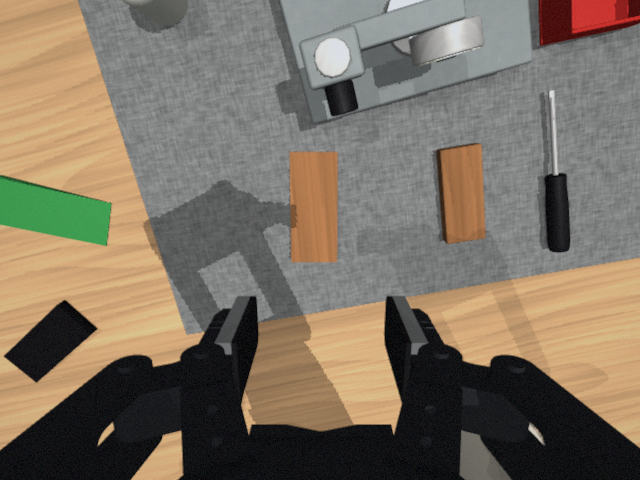

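The wrist view shows the wedge (290–338, 152–263), the plate's front-left corner near (313,123) and front-right near (532,63). I'll zoom in on the plate corners.

```bash
python3 - <<'E'
import cv2,numpy as np
def crop(n,x,y,w,h,k): return cv2.resize(cv2.imread(n)[y:y+h,x:x+w],None,fx=k,fy=k,interpolation=cv2.INTER_CUBIC)
a=crop('pics/w2.png',270,60,100,75,4);b=crop('pics/w2.png',470,20,100,75,4)
c=crop('pics/top0.png',290,120,150,100,5)[:,:800];
d=crop('pics/side0.png',225,150,150,110,5)
cv2.imwrite('pics/c1.png',np.hstack([a,b]));cv2.imwrite('pics/c2.png',c);cv2.imwrite('pics/c3.png',d)
E
```

```text
(no output)
```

View pics/c1.png

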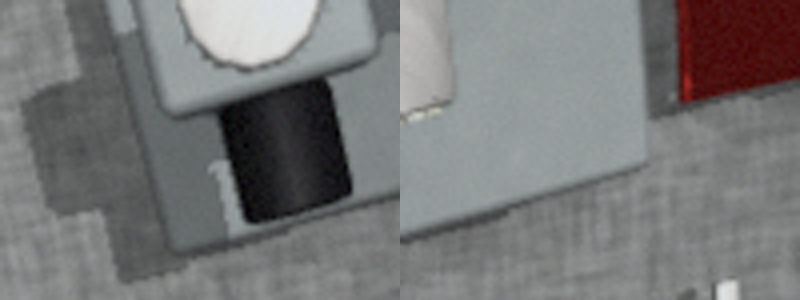

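View pics/c2.png

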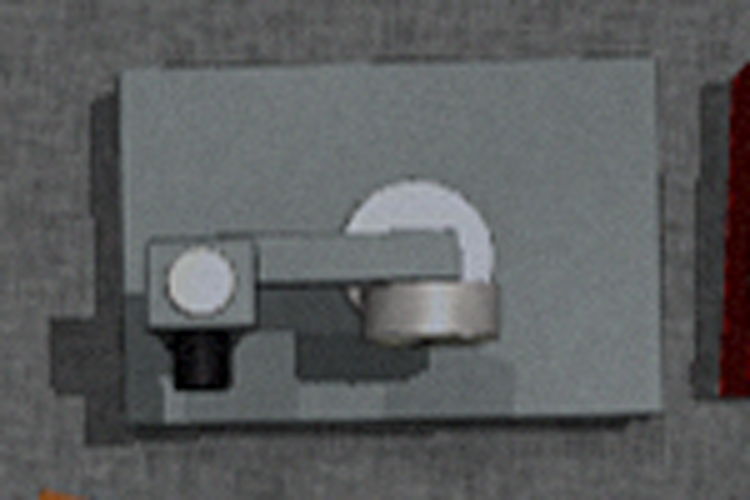

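View pics/c3.png

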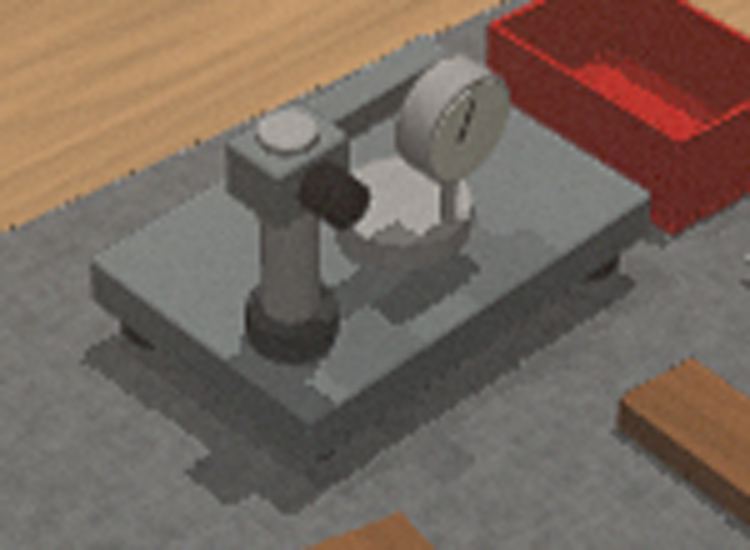

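```bash
cat >> h.py <<'E'
def stand_pose(x,y,a,tilt=8.):
    # tilt (mm drop of FL foot) about line RL-FR
    ax=np.array([120.,200,0]);ax/=np.linalg.norm(ax)
    th=tilt/102.9
    p0=np.array([60.,100,0])
    R,_=cv2.Rodrigues(ax*th)
    q=R@(np.array([-60.,100,0])-p0)
    if q[2]>0: R=R.T
    Rz=np.array([[np.cos(a),-np.sin(a),0],[np.sin(a),np.cos(a),0],[0,0,1]])
    return lambda L:(((np.atleast_2d(L)-p0)@R.T+p0)@Rz.T)+[x,y,3]
def wristT(f,s):
    from scipy.spatial.transform import Rotation as Ro
    T=np.eye(4);T[:3,:3]=Ro.from_euler('xyz',s['tcp_rot']).as_matrix();T[:3,3]=s['eef_pos'];return T@f['hand_eye']
C=dict(FL=[-80,120,56],FR=[-80,-120,56],RL=[80,120,56],RR=[80,-120,56])
def fit_stand(views,tilt=8.,fit_tilt=False):
    def res(p):
        S=stand_pose(*p[:3],p[3] if fit_tilt else tilt)
        return np.concatenate([(proj(f,S(C[k]),T)[0]-uv)/w for f,T,d,w in views for k,uv in d.items()])
    return least_squares(res,[650,-9,0]+([tilt] if fit_tilt else []))
E
python3 - <<'E'
from rig import r
from h import *
import pickle
s,fw,ow=pickle.load(open('w2.pkl','rb'));T=wristT(fw,s)
ft=r.grab_frame('top');fs=r.grab_frame('side')
vw=(fw,T,dict(FL=[314,122.3],FR=[531.3,60.7]),1)
vt=(ft,None,dict(FL=[316,205],FR=[422.2,202.6],RR=[421,131.6],RL=[314,134.4]),1)
vs=(fs,None,dict(FL=[286,235.6],RL=[243.6,203],FR=[355,189.4]),1)
for v in ([vw,vt,vs],[vw],[vt],[vs]):
    o=fit_stand(v);print(o.x.round(3),o.fun.round(1), 'foot',stand_pose(*o.x)([[-60,100,8],[60,-100,0]]).round(1))
o=fit_stand([vw,vt,vs],8,True);print('tilt',o.x)
b=min(ow,key=lambda d:abs(d['at'][0]-315)+abs(d['at'][1]-205));print(b['at'],b['mask'].sum())
print('wedge wrist',fit_mask([(fw,b['mask'].astype(float),T)],wedge_pts,[474,135,-.23]))
E
```

```text
[ 6.57102e+02 -8.57300e+00  2.40000e-02] [-2.1  1.4  3.3  0.1 -2.2  0.1 -0.   0.6  0.1 -0.8 -1.4 -1.3  0.7 -1.
 -1.5 -1.8  0.9 -0.8] foot [[ 594.5   90.1    3. ]
 [ 719.2 -107.    11. ]]
[ 6.57811e+02 -8.08100e+00  2.30000e-02] [-2.9  0.8  2.7 -0.3] foot [[ 595.3   90.7    3. ]
 [ 719.8 -106.6   11. ]]
[ 6.5632e+02 -1.0543e+01  3.0000e-02] [-1.1  0.8  1.   0.6  0.8 -0.7 -0.7 -0.7] foot [[ 593.1   87.8    3. ]
 [ 719.  -108.6   11. ]]
[ 6.5408e+02 -5.5530e+00  2.7000e-02] [ 0.8  0.3 -1.7 -0.7  0.9  0.1] foot [[ 591.1   93.     3. ]
 [ 716.5 -103.8   11. ]]
tilt [ 6.59433615e+02 -9.93999055e+00  2.41986039e-02  1.30262432e+01]
[51.6, 213.1] 5060
wedge wrist (array([-32.66666667, 409.66666667,   0.80333333]), np.float64(1.0))
```

```bash
python3 - <<'E'
from h import *
import pickle
s,fw,ow=pickle.load(open('w2.pkl','rb'));T=wristT(fw,s)
B=back(fw,[[290.5,262.5],[337.5,262.5]],21,T);H=back(fw,[[290,152.5],[337.5,152.5]],4.5,T)
print(B.round(1),H.round(1));b=B.mean(0);h=H.mean(0);print((b+h)/2,h-b,np.linalg.norm((h-b)[:2]),np.arctan2(*(h-b)[[1,0]]))
E
```

```text
[[409.8 181.4  21. ]
 [395.3 121.7  21. ]] [[544.7 147.    4.5]
 [530.6  89.7   4.5]]
[470.10035627 134.95511332  12.75      ] [135.10308705 -33.19114483 -16.5       ] 139.12043784715036 -0.24090181422617438
```

Call:
drive_tool([
  [0.65, [-6, -0.4, 4], 0],
  [0.65, [-12, -0.8, 9], 0],
  [0.65, [-13.3, -0.8, 15], 0],
  [0.65, [-13.3, -0.8, 21], 0],
  [0.65, [-13.3, -0.8, 27], 0],
  [0.65, [-13.3, -0.8, 31], 0],
  [0.65, [-13.3, -0.8, 33], 0],
  [0.65, [-13.3, -0.8, 34], 0],
  [0.65, [-13.3, -0.8, 34.4], 0],
  [0.65, [-13.3, -0.8, 34.5], 0],
  [0.65, [-13.3, -0.8, 34.5], 0],
])

```text
clock: 5.55
eef_pos: [366.2, 162.1, 6.9]
tcp_rot: [3.142, -0.0, -0.236]
contact_force: [-0.2, 0.3, 0.0]
opening: 0.352
```

```bash
cat > look.py <<'E'
import sys
from rig import r
from h import *
n=sys.argv[1]
s=r.sense();print(s['eef_pos'].round(1),s['tcp_rot'].round(3),s['contact_force'].round(1),s['opening'],s['clock'])
ims=[]
for c in ['wrist','top','side']:
    f=r.grab_frame(c);ims.append(f)
    cv2.imwrite(f'pics/{c}_{n}.png',f['color'][:,:,::-1])
def cr(im,x,y,w,h,k): return cv2.resize(im[y:y+h,x:x+w,::-1],None,fx=k,fy=k,interpolation=cv2.INTER_CUBIC)
a=cr(ims[1]['color'],240,120,200,200,2);b=cr(ims[2]['color'],220,150,200,200,2)
cv2.imwrite(f'pics/ts_{n}.png',np.hstack([a,b]))
import pickle;pickle.dump((s,ims),open(f'l_{n}.pkl','wb'))
E
python3 look.py 3
```

```text
[366.2 162.1   6.9] [ 3.142 -0.    -0.236] [-0.2  0.3  0. ] 0.3523065127329183 5.55
```

View pics/wrist_3.png

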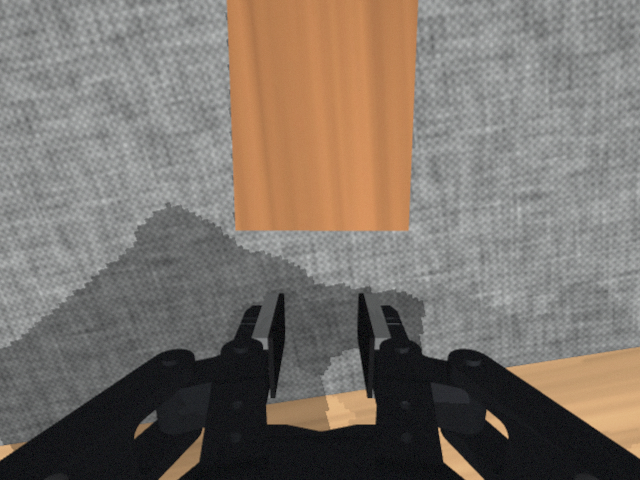

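View pics/ts_3.png

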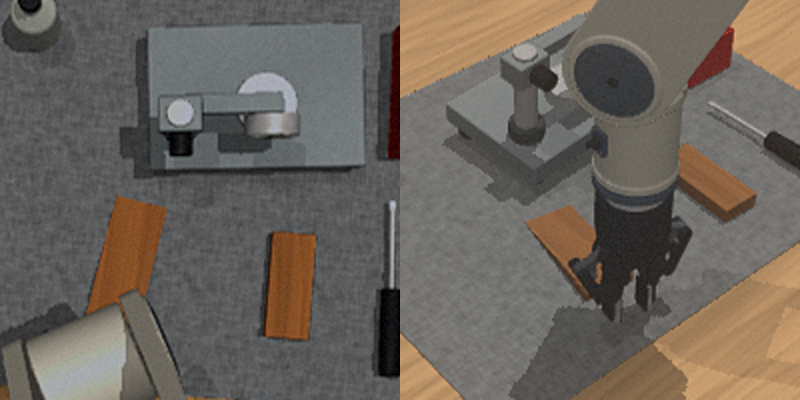

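The wedge's back edge is at wrist pixels (236–409, 231), square to the tool and centred on the fingers. The tips hang just clear of the mat.

```bash
cat > wb.py <<'E'
import sys,pickle
from h import *
def wb(n,l,rt):
    s,ims=pickle.load(open(f'l_{n}.pkl','rb'));T=wristT(ims[0],s);B=back(ims[0],[l,rt],21,T)
    m=B.mean(0);d=B[0]-B[1];yaw=np.arctan2(-d[0],d[1]);u=np.array([np.cos(yaw),np.sin(yaw)])
    o=m[:2]+70*u;foot=np.array([594,90.]);e=foot-o
    print('back',m.round(1),'w',np.linalg.norm(d).round(1),'yaw',yaw.round(3),'origin',o.round(1),'foot ahead',(e@u).round(1),'lat(left+)',(e@[-u[1],u[0]]).round(1),'tcp->back',((m[:2]-s['eef_pos'][:2])@u).round(1))
E
python3 -c "
from wb import *
wb(3,[235.5,231],[409.5,231])"
```

```text
back [403.3 151.5  21. ] w 59.6 yaw -0.236 origin [471.4 135.2] foot ahead 129.8 lat(left+) -15.3 tcp->back 38.5
```

```bash
python3 - <<'E'
from h import *
tcp=np.array([366.2,162.1]);y0=-.236
o=np.array([471.4,135.2]);D=np.radians(7);S=50
u=lambda a:np.array([np.cos(a),np.sin(a)])
ph=y0;s=0;pts=[(s,o.copy(),ph)]
for i in range(120):
    ds=1;
    if s<S: ph-=D*ds/S
    o=o+ds*u(ph);s+=ds;pts.append((s,o.copy(),ph))
for s,o,ph in pts:
    if s%10==0:
        t=o-81*u(ph);d=t-tcp
        e=np.array([594,90])-o
        print(s,'cm',(d@[np.cos(y0),np.sin(y0)]/10).round(2),(d@[np.sin(y0),-np.cos(y0)]/10).round(2),np.degrees(y0-ph).round(2),'ahead',(e@u(ph)).round(1),'lat',(e@[-u(ph)[1],u(ph)[0]]).round(1), t.round(1))
E
```

```text
0 cm 2.76 0.16 0.0 ahead 129.8 lat -15.3 [392.6 154.1]
10 cm 3.76 -0.03 1.4 ahead 120.1 lat -12.2 [402.8 153.6]
20 cm 4.77 -0.19 2.8 ahead 110.4 lat -9.4 [413.  152.8]
30 cm 5.78 -0.32 4.2 ahead 100.6 lat -6.8 [423.1 151.7]
40 cm 6.79 -0.43 5.6 ahead 90.7 lat -4.4 [433.2 150.5]
50 cm 7.8 -0.52 7.0 ahead 80.8 lat -2.3 [443.3 148.9]
60 cm 8.8 -0.4 7.0 ahead 70.8 lat -2.3 [452.7 145.4]
70 cm 9.79 -0.28 7.0 ahead 60.8 lat -2.3 [462.  141.9]
80 cm 10.78 -0.15 7.0 ahead 50.8 lat -2.3 [471.4 138.4]
90 cm 11.78 -0.03 7.0 ahead 40.8 lat -2.3 [480.8 134.9]
100 cm 12.77 0.09 7.0 ahead 30.8 lat -2.3 [490.1 131.4]
110 cm 13.76 0.21 7.0 ahead 20.8 lat -2.3 [499.5 127.9]
120 cm 14.75 0.33 7.0 ahead 10.8 lat -2.3 [508.9 124.4]
```

Call:
drive_tool([
  [0.65, [1.4, 0.1, 0], 0],
  [0.65, [2.4, 0.15, 0], 0],
  [0.65, [3.0, 0.1, 0], 0.4],
  [0.65, [3.8, 0, 0], 1.4],
  [0.65, [4.8, -0.2, 0], 2.8],
  [0.65, [5.8, -0.3, 0], 4.2],
  [0.65, [6.8, -0.4, 0], 5.6],
  [0.65, [7.5, -0.5, 0], 6.6],
  [0.65, [7.8, -0.5, 0], 7],
  [0.65, [7.8, -0.5, 0], 7],
])

```text
clock: 6.95
eef_pos: [443.1, 148.5, 6.7]
tcp_rot: [3.141, 0.0, -0.358]
contact_force: [-0.2, 0.2, 0.1]
opening: 0.347
```

```bash
python3 look.py 4
```

```text
[443.1 148.5   6.7] [ 3.141  0.    -0.358] [-0.2  0.2  0.1] 0.3467183401221588 6.95
```

View pics/wrist_4.png

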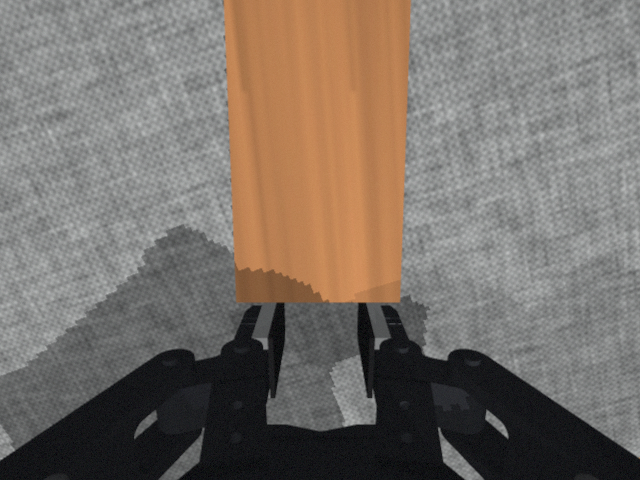

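View pics/ts_4.png

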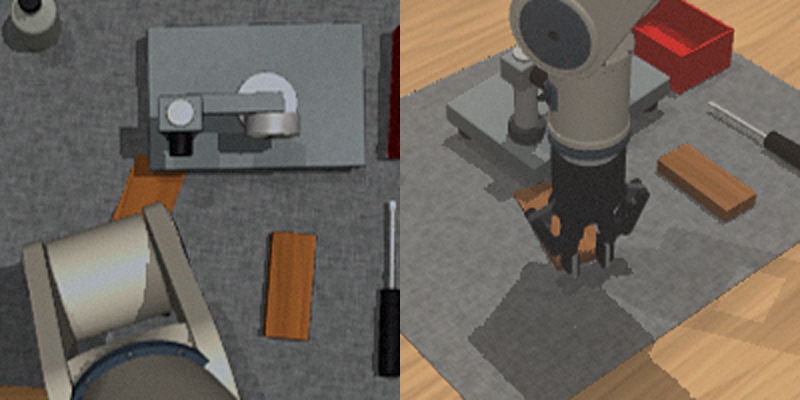

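The wedge is flush on the fingers: its back edge is at (238–401, 302), shifted about 1 mm left in the tool frame. Its thin end has just reached the plate's edge and the stand hasn't moved.

```bash
python3 -c "
from wb import *
wb(4,[238,302.5],[400.5,302.5])"
```

```text
back [454.1 143.9  21. ] w 58.8 yaw -0.358 origin [519.6 119.3] foot ahead 79.9 lat(left+) -1.3 tcp->back 11.9
```

Call:
drive_tool([
  [0.65, [0.4, 0, 0], 0],
  [0.65, [1.1, 0, 0], 0],
  [0.65, [1.8, 0, 0], 0],
  [0.65, [2.4, 0, 0], 0],
  [0.65, [2.9, 0, 0], 0],
  [0.65, [3.3, 0, 0], 0],
  [0.65, [3.3, 0, 0], 0],
])

```text
clock: 7.98
eef_pos: [473.3, 136.8, 6.5]
tcp_rot: [3.141, 0.001, -0.358]
contact_force: [-1.7, 0.4, 1.3]
opening: 0.348
```

```bash
python3 look.py 5
```

```text
[473.3 136.8   6.5] [ 3.141e+00  1.000e-03 -3.580e-01] [-1.7  0.4  1.3] 0.348310045532885 7.975
```

View pics/wrist_5.png

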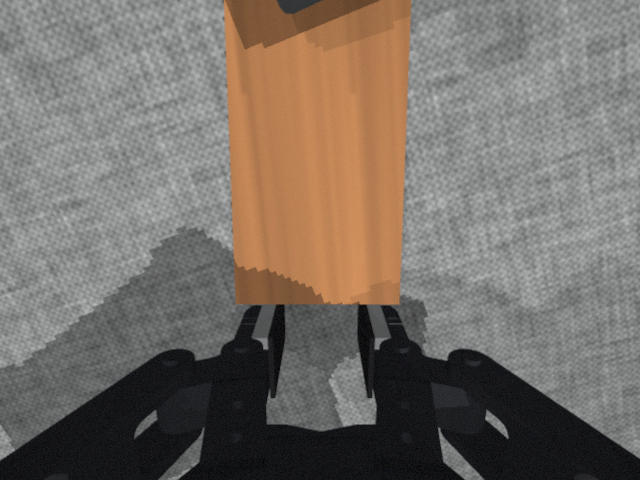

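View pics/ts_5.png

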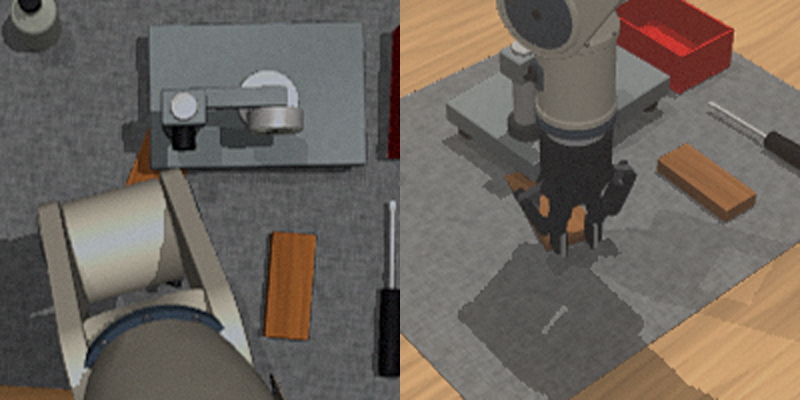

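```bash
cat > trk.py <<'E'
from h import *
import pickle,sys
def load(n): return pickle.load(open(f'l_{n}.pkl','rb'))
def ecc(a,b,x,y,w,h):
    g=lambda i:cv2.GaussianBlur(cv2.cvtColor(i,cv2.COLOR_RGB2GRAY),(0,0),.8).astype(np.float32)
    m=8;A=g(a)[y:y+h,x:x+w];B=g(b)[y-m:y+h+m,x-m:x+w+m]
    r=cv2.matchTemplate(B,A,cv2.TM_CCOEFF_NORMED);_,v,_,l=cv2.minMaxLoc(r)
    W=np.array([[1,0,l[0]],[0,1,l[1]]],np.float32)
    cc,W=cv2.findTransformECC(A,B,W,cv2.MOTION_TRANSLATION,(3,100,1e-5))
    return W[:,2]-m,cc
P=dict(head=(319,167,23,21),dial=(355,152,38,40),rr=(408,122,24,22),rl=(306,124,20,20),fr=(408,190,26,20),oil=(240,110,34,36))
def report(ref,n):
    a=load(ref)[1][1]['color'];b=load(n)[1][1]['color']
    for k,p in P.items():
        d,c=ecc(a,b,*p);print(k,d.round(2),round(c,3),end=' | ')
    print()
def predict(f,pose=(656.5,-8.6,.024)):
    for t in (4,2,1,0,-1):
        out=[]
        for k,L in dict(head=[-45,84,175],dial=[-30,0,140],rr=C['RR'],rl=C['RL'],fr=C['FR']).items():
            S0=stand_pose(*pose,8.);S1=stand_pose(*pose,t)
            out.append((k,(proj(f,S1(L))-proj(f,S0(L)))[0].round(2)))
        print('tilt left',t,out)
E
python3 - <<'E'
from trk import *
report(3,4);report(3,5)
predict(load(3)[1][1])
f=load(3)[1][1]
for L in ([-45,84,175],[-30,0,140]): print(proj(f,stand_pose(656.5,-8.6,.024)(L)))
from wb import wb
wb(5,[237.5,304],[400,304])
E
```

```text
head [-0.05 -0.01] 0.998 | dial [ 0.03 -0.01] 1.0 | rr [ 0.01 -0.04] 0.998 | rl [ 0.   -0.02] 0.999 | fr [-0.08  0.01] 0.999 | oil [ 0.03 -0.01] 0.999 | 
head [ 1.8  -3.38] 0.997 | dial [ 0.98 -2.49] 0.982 | rr [ 0.06 -0.69] 0.994 | rl [ 0.2  -0.66] 0.989 | fr [ 0.03 -0.69] 0.995 | oil [ 0.02 -0.01] 0.999 | 
tilt left 4 [('head', array([ 1.72, -3.11])), ('dial', array([ 1.36, -2.34])), ('rr', array([ 0.09, -0.38])), ('rl', array([ 0.49, -0.82])), ('fr', array([ 0.51, -0.86]))]
tilt left 2 [('head', array([ 2.59, -4.69])), ('dial', array([ 2.04, -3.51])), ('rr', array([ 0.12, -0.54])), ('rl', array([ 0.74, -1.23])), ('fr', array([ 0.77, -1.29]))]
tilt left 1 [('head', array([ 3.03, -5.48])), ('dial', array([ 2.38, -4.09])), ('rr', array([ 0.13, -0.61])), ('rl', array([ 0.86, -1.43])), ('fr', array([ 0.9 , -1.51]))]
tilt left 0 [('head', array([ 3.47, -6.28])), ('dial', array([ 2.72, -4.68])), ('rr', array([ 0.14, -0.67])), ('rl', array([ 0.98, -1.63])), ('fr', array([ 1.02, -1.72]))]
tilt left -1 [('head', array([ 3.03, -5.48])), ('dial', array([ 2.38, -4.09])), ('rr', array([ 0.13, -0.61])), ('rl', array([ 0.86, -1.43])), ('fr', array([ 0.9 , -1.51]))]
[[329.83141702 184.3218357 ]]
[[370.29311807 177.88761053]]
back [483.9 132.5  21. ] w 58.8 yaw -0.359 origin [549.4 107.9] foot ahead 48.0 lat(left+) -1.1 tcp->back 11.4
```

Measured stand motion matches the model: about 4 mm is left to level, and the bottle hasn't moved. I'll continue.

Call:
drive_tool([
  [0.65, [0.5, 0, 0], 0],
  [0.65, [1.1, 0, 0], 0],
  [0.65, [1.6, 0, 0], 0],
  [0.65, [2.0, 0, 0], 0],
  [0.65, [2.3, 0, 0], 0],
  [0.65, [2.3, 0, 0], 0],
])

```text
clock: 8.88
eef_pos: [495.6, 128.8, 6.6]
tcp_rot: [3.141, -0.0, -0.358]
contact_force: [-1.1, 0.0, -1.5]
opening: 0.343
```

```bash
python3 look.py 6; python3 -c "
from trk import *
report(3,6)"
```

```text
[495.6 128.8   6.6] [ 3.141 -0.    -0.358] [-1.1  0.  -1.5] 0.3433821927076004 8.875
head [ 3.03 -5.61] 0.995 | dial [ 1.7  -4.08] 0.953 | rr [ 0.05 -1.14] 0.987 | rl [ 0.74 -0.76] 0.991 | fr [ 0.36 -1.39] 0.989 | oil [ 0.   -0.02] 0.999 |
```

View pics/wrist_6.png

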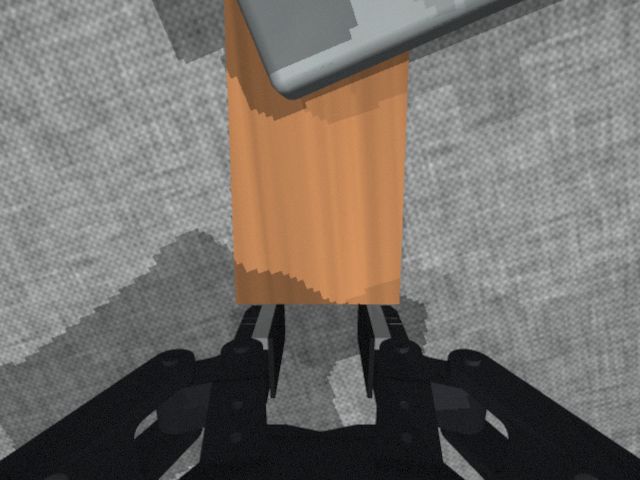

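View pics/ts_6.png

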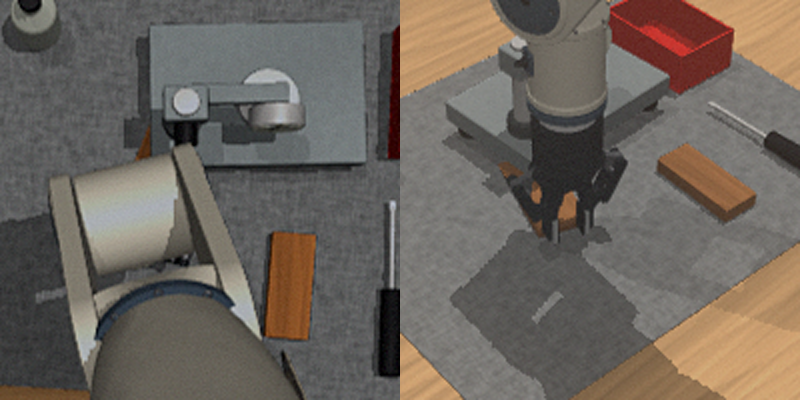

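```bash
python3 -c "
from trk import *
f=load(6)[1][1]
for z in(130,165,180): print('knob',z,back(f,[333,192],z))
for z in(180,220,260,300): print('link',z,back(f,[330,193],z))
predict(f)"
python3 - <<'E'
import cv2
i=cv2.imread('pics/side_6.png')[120:270,230:400];cv2.imwrite('pics/c6.png',cv2.resize(i,None,fx=4,fy=4,interpolation=cv2.INTER_CUBIC))
E
```

```text
knob 130 [[588.5058533   72.55097643 130.        ]]
knob 165 [[583.31803581  74.13965269 165.        ]]
knob 180 [[581.09468545  74.82051395 180.        ]]
link 180 [[579.02744803  80.78992061 180.        ]]
link 220 [[573.17282541  82.3909664  220.        ]]
link 260 [[567.31820279  83.9920122  260.        ]]
link 300 [[561.46358017  85.59305799 300.        ]]
tilt left 4 [('head', array([ 1.72, -3.11])), ('dial', array([ 1.36, -2.34])), ('rr', array([ 0.09, -0.38])), ('rl', array([ 0.49, -0.82])), ('fr', array([ 0.51, -0.86]))]
tilt left 2 [('head', array([ 2.59, -4.69])), ('dial', array([ 2.04, -3.51])), ('rr', array([ 0.12, -0.54])), ('rl', array([ 0.74, -1.23])), ('fr', array([ 0.77, -1.29]))]
tilt left 1 [('head', array([ 3.03, -5.48])), ('dial', array([ 2.38, -4.09])), ('rr', array([ 0.13, -0.61])), ('rl', array([ 0.86, -1.43])), ('fr', array([ 0.9 , -1.51]))]
tilt left 0 [('head', array([ 3.47, -6.28])), ('dial', array([ 2.72, -4.68])), ('rr', array([ 0.14, -0.67])), ('rl', array([ 0.98, -1.63])), ('fr', array([ 1.02, -1.72]))]
tilt left -1 [('head', array([ 3.03, -5.48])), ('dial', array([ 2.38, -4.09])), ('rr', array([ 0.13, -0.61])), ('rl', array([ 0.86, -1.43])), ('fr', array([ 0.9 , -1.51]))]
```

View pics/c6.png

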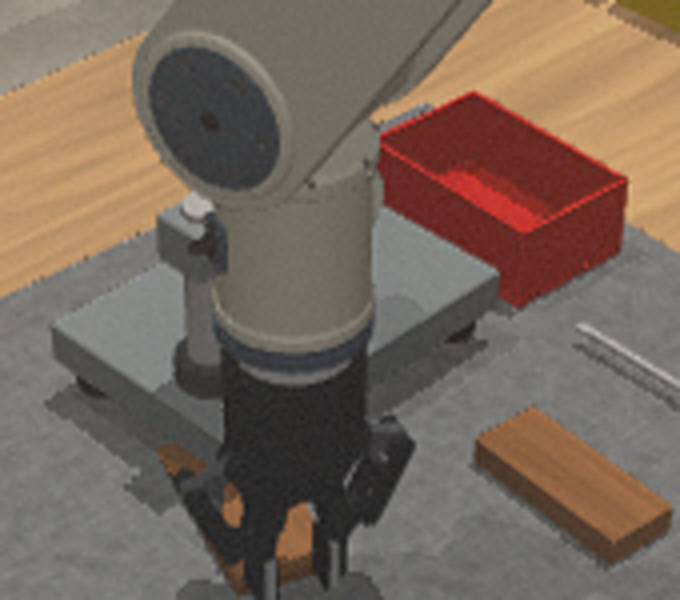

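The wrist has about 40 mm clearance to the stand's knob. About 1 mm of lift is left, roughly 9 mm of travel, so I'll take small steps.

Call:
drive_tool([
  [0.65, [0.2, 0, 0], 0],
  [0.65, [0.4, 0, 0], 0],
  [0.65, [0.5, 0, 0], 0],
  [0.65, [0.5, 0, 0], 0],
])

```text
clock: 9.52
eef_pos: [500.3, 127.1, 6.6]
tcp_rot: [3.141, -0.0, -0.358]
contact_force: [-3.5, 1.7, 0.7]
opening: 0.349
```

```bash
python3 look.py 7; python3 -c "
from trk import *
report(3,7);report(6,7)"
```

```text
[500.3 127.1   6.6] [ 3.141 -0.    -0.358] [-3.5  1.7  0.7] 0.3485653250834804 9.525
head [ 3.3  -5.92] 0.995 | dial [ 1.94 -4.48] 0.951 | rr [-0.05 -1.22] 0.987 | rl [ 0.84 -0.81] 0.988 | fr [ 0.38 -1.44] 0.989 | oil [ 0.01 -0.02] 0.999 | 
head [ 0.21 -0.34] 0.999 | dial [ 0.21 -0.42] 0.995 | rr [-0.07 -0.12] 0.997 | rl [ 0.12 -0.01] 0.998 | fr [-0.09 -0.04] 0.998 | oil [-0.   -0.03] 0.999 |
```

Call:
drive_tool([
  [0.65, [0.15, 0, 0], 0],
  [0.65, [0.25, 0, 0], 0],
  [0.65, [0.25, 0, 0], 0],
])

```text
clock: 10.05
eef_pos: [502.6, 126.1, 6.6]
tcp_rot: [3.141, -0.0, -0.358]
contact_force: [-3.9, 1.6, 1.5]
opening: 0.354
```

```bash
python3 look.py 8; python3 -c "
from trk import *
report(3,8);report(7,8)"
```

```text
[502.6 126.1   6.6] [ 3.141 -0.    -0.358] [-3.9  1.6  1.5] 0.35357515800951445 10.05
head [ 3.46 -6.09] 0.995 | dial [ 1.95 -4.57] 0.946 | rr [-0.   -1.46] 0.985 | rl [ 0.9  -0.93] 0.988 | fr [ 0.44 -1.43] 0.989 | oil [ 0.03 -0.  ] 0.999 | 
head [ 0.13 -0.3 ] 0.998 | dial [ 0.01 -0.2 ] 0.997 | rr [-0.01 -0.24] 0.998 | rl [ 0.05 -0.14] 0.999 | fr [-0.06 -0.01] 0.998 | oil [ 0.01 -0.04] 0.999 |
```

Call:
drive_tool([
  [0.65, [0.1, 0, 0], 0],
  [0.65, [0.2, 0, 0], 0],
  [0.65, [0.2, 0, 0], 0],
])

```text
clock: 10.58
eef_pos: [503.9, 125.5, 6.6]
tcp_rot: [3.141, 0.0, -0.358]
contact_force: [-5.7, 3.1, 2.8]
opening: 0.353
```

```bash
python3 look.py 9; python3 -c "
from trk import *
report(3,9);report(8,9)
from wb import wb"
```

```text
[503.9 125.5   6.6] [ 3.141  0.    -0.358] [-5.7  3.1  2.8] 0.3530422799976054 10.575
head [ 3.48 -6.17] 0.995 | dial [ 1.99 -4.65] 0.944 | rr [-0.02 -1.43] 0.985 | rl [ 0.89 -1.02] 0.987 | fr [ 0.43 -1.45] 0.988 | oil [ 0.02 -0.01] 0.999 | 
head [-0.05 -0.27] 0.996 | dial [ 0.03 -0.15] 0.998 | rr [ 0.02 -0.02] 0.997 | rl [ 0.03 -0.09] 0.999 | fr [-0.08 -0.01] 0.998 | oil [ 0.   -0.03] 0.999 |
```

View pics/wrist_9.png

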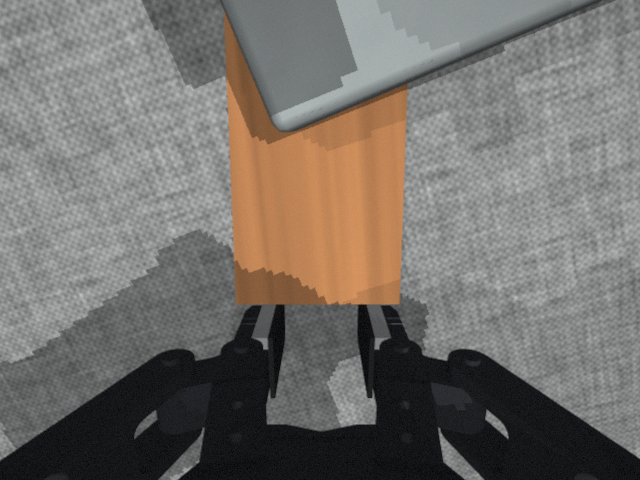

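```bash
python3 - <<'E'
import cv2
i=cv2.imread('pics/wrist_9.png')[0:145,210:410];cv2.imwrite('pics/c9.png',cv2.resize(i,None,fx=4,fy=4,interpolation=cv2.INTER_CUBIC))
E
```

```text
(no output)
```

View pics/c9.png

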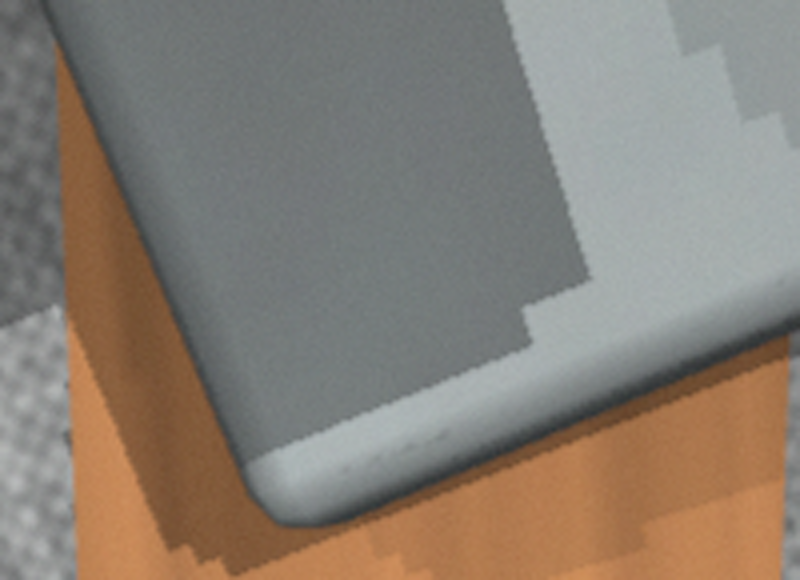

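```bash
python3 - <<'E'
from h import *
import pickle
from wb import wb
wb(9,[237,304],[400,304])
s,ims=pickle.load(open('l_9.pkl','rb'));f=ims[0];T=wristT(f,s)
for z in (50,53,56):
    A=back(f,[[221.2,0],[270,113.8]],z,T)[:,:2];B=back(f,[[296.2,130],[410,81.2]],z,T)[:,:2]
    d1=A[1]-A[0];d2=B[1]-B[0]
    t=np.linalg.solve(np.c_[d1,-d2],B[0]-A[0]);c=A[0]+t[0]*d1
    ex=-d1/np.linalg.norm(d1);ey=-d2/np.linalg.norm(d2)
    foot=c+20*ex-20*ey
    m=back(f,[[237,304],[400,304]],21,T);mm=m.mean(0)[:2];dd=m[0]-m[1];yaw=np.arctan2(-dd[0],dd[1]);u=np.array([np.cos(yaw),np.sin(yaw)])
    e=foot-(mm+70*u)
    print(z,'corner',c.round(1),'yaws',np.arctan2(ex[1],ex[0]).round(3),np.arctan2(-ey[0],ey[1]).round(3),'foot',foot.round(1),'ahead',(e@u).round(1),'lat',(e@[-u[1],u[0]]).round(1))
E
```

```text
back [514.5 121.3  21. ] w 59.1 yaw -0.358 origin [580.   96.7] foot ahead 15.4 lat(left+) -1.4 tcp->back 11.4
50 corner [573.1 109.2] yaws 0.034 0.03 foot [593.7  89.9] ahead 15.2 lat -1.6
53 corner [573.1 108.9] yaws 0.034 0.03 foot [593.7  89.6] ahead 15.3 lat -1.9
56 corner [573.  108.6] yaws 0.034 0.03 foot [593.6  89.3] ahead 15.4 lat -2.2
```

Wedge geometry in the wrist view (foot 15.3 mm ahead of the origin, target 15) and the head tracking (98–99 % of the way to level) agree. I'll back off and check from a clear view.

Call:
drive_tool([
  [0.65, [-0.3, 0, 0], 0],
  [0.65, [-1.5, 0, 0], 0],
  [0.65, [-4, 0, 0], 0],
  [0.65, [-7, 0, 0], 0],
  [0.65, [-8, 0, -5], 0],
  [0.65, [-8, 0, -11], 0],
  [0.65, [-8, 0, -17], 0],
  [0.65, [-5, 0, -23], 0],
  [0.65, [-2, 0, -29], 0],
  [0.65, [-1.5, 0, -34], 0],
  [0.65, [-1.5, 0, -34.5], 0],
  [0.65, [-1.5, 0, -34.5], 0],
])

```text
clock: 12.22
eef_pos: [489.6, 131.0, 351.3]
tcp_rot: [3.141, -0.0, -0.358]
contact_force: [-0.1, -0.8, -0.0]
opening: 0.345
```

```bash
python3 look.py 10; python3 -c "
from trk import *
report(3,10);report(9,10)"
```

```text
[489.6 131.  351.3] [ 3.141 -0.    -0.358] [-0.1 -0.8 -0. ] 0.34451219985179676 12.225Traceback (most recent call last):
  File "<string>", line 3, in <module>
    report(3,10);report(9,10)
    ~~~~~~^^^^^^
  File "trk.py", line 15, in report
    d,c=ecc(a,b,*p);print(k,d.round(2),round(c,3),end=' | ')
        ~~~^^^^^^^^
  File "trk.py", line 9, in ecc
    cc,W=cv2.findTransformECC(A,B,W,cv2.MOTION_TRANSLATION,(3,100,1e-5))
         ~~~~~~~~~~~~~~~~~~~~^^^^^^^^^^^^^^^^^^^^^^^^^^^^^^^^^^^^^^^^^^^
cv2.error: OpenCV(4.12.0) /io/opencv/modules/video/src/ecc.cpp:574: error: (-7:Iterations do not converge) NaN encountered. in function 'findTransformECC'
```

View pics/wrist_10.png

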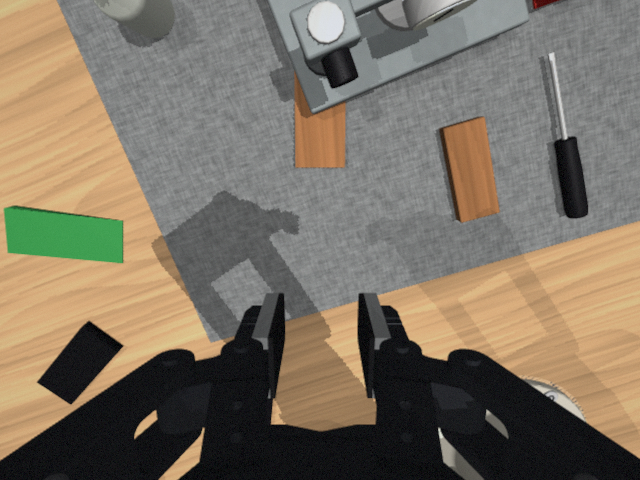

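View pics/ts_10.png

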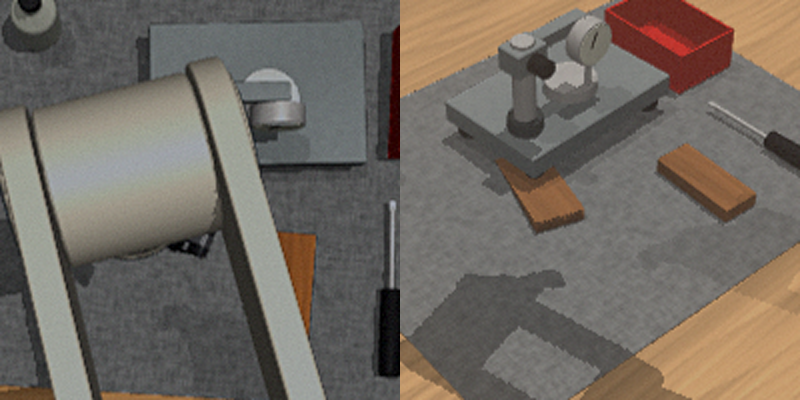

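Call:
drive_tool([
  [0.65, [-5, 0, 2], 0],
  [0.65, [-10, 0, 6], 0],
  [0.65, [-13, 0, 12], 0],
  [0.65, [-13, 0, 18], 0],
  [0.65, [-13, 0, 22], 0],
  [0.65, [-13, 0, 22], 0],
])

```text
clock: 13.12
eef_pos: [363.2, 174.8, 127.2]
tcp_rot: [3.133, 0.008, -0.357]
contact_force: [0.5, 0.6, 0.3]
opening: 0.344
```

```bash
python3 look.py 11; python3 -c "
from trk import *
report(3,11);report(9,11)
import cv2
a=load(11)[1]
cv2.imwrite('pics/c11.png',np.hstack([cv2.resize(a[1]['color'][120:220,295:435,::-1],None,fx=2.85,fy=2.85,interpolation=2),cv2.resize(a[2]['color'][150:250,230:370,::-1],None,fx=2.85,fy=2.85,interpolation=2)]))"
```

```text
[363.2 174.8 127.2] [ 3.133  0.008 -0.357] [0.5 0.6 0.3] 0.34415213993831006 13.125
head [ 3.49 -6.16] 0.995 | dial [ 1.98 -4.65] 0.944 | rr [-0.02 -1.32] 0.984 | rl [ 0.92 -1.01] 0.987 | fr [ 0.46 -1.44] 0.988 | oil [ 0.02 -0.02] 0.999 | 
head [0.03 0.02] 0.997 | dial [-0.   -0.06] 0.999 | rr [-0.    0.08] 0.998 | rl [ 0.01 -0.  ] 0.999 | fr [-0.09  0.02] 0.998 | oil [ 0.   -0.04] 0.999 |
```

View pics/c11.png

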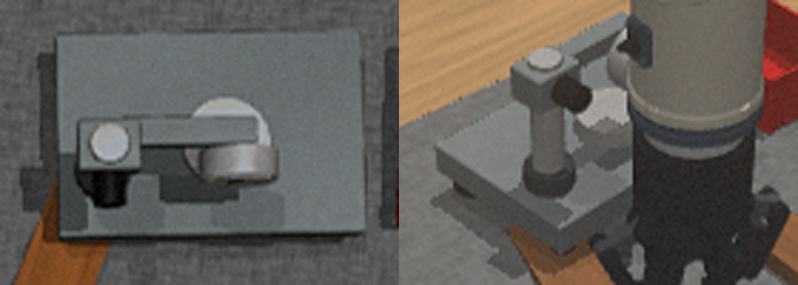

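```bash
python3 - <<'E'
from trk import *
a=cv2.imread('pics/side0.png')[:,:,::-1].copy();f=load(10)[1][2];b=f['color']
pose=(656.5,-8.6,.024)
S0=stand_pose(*pose,8.);S1=stand_pose(*pose,0.)
for k,L,p in (('head',[-45,84,170],(268,168,34,30)),('dial',[-40,-5,135],(300,158,30,36)),('RL',C['RL'],(234,192,24,24)),('FR',C['FR'],(340,176,24,26)),('FL',C['FL'],(272,222,30,24))):
    u=proj(f,S0(L))[0]
    try: d,c=ecc(a,b,*p)
    except Exception as e: d,c='fail',0
    print(k,u.round(),d,round(c,3),'pred',(proj(f,S1(L))[0]-u).round(2))
E
```

```text
head [287. 183.] [-1.0008574 -5.6346374] 0.96 pred [-1.29 -5.82]
dial [314. 177.] [-1.1432767 -3.1107864] 0.95 pred [-1.06 -3.45]
RL [242. 201.] [ 0.2136755 -0.8344879] 0.99 pred [-0.25 -0.93]
FR [356. 189.] [-0.616817  -0.6820564] 0.991 pred [-0.5 -1.2]
FL [287. 235.] [-0.62936115 -3.2793484 ] 0.955 pred [-0.47 -4.47]
```

```bash
python3 - <<'E'
from trk import *
ft=load(3)[1][1];fs=load(10)[1][2];p0=(656.5,-8.6,.024)
a=load(3)[1][1]['color'];s0=cv2.imread('pics/side0.png')[:,:,::-1].copy()
Lt=dict(head=[-45,84,175],dial=[-30,0,140],rr=C['RR'],rl=C['RL'],fr=C['FR'])
Ls=dict(head=([-45,84,165],(268,168,34,30)),dial=([-40,-5,135],(300,158,30,36)),rl=(C['RL'],(234,192,24,24)),fr=(C['FR'],(340,176,24,26)))
def fit(n,side):
    obs=[(ft,Lt[k],ecc(a,load(n)[1][1]['color'],*P[k])[0]) for k in Lt]
    if side: obs+=[(fs,L,ecc(s0,load(10)[1][2]['color'],*q)[0]) for L,q in Ls.values()]
    def res(p): return np.concatenate([proj(f,stand_pose(p0[0]+p[0],p0[1]+p[1],p0[2]+p[2]/100,p[3])(L))[0]-proj(f,stand_pose(*p0,8.)(L))[0]-d for f,L,d in obs])
    o=least_squares(res,[0,0,0,3.],loss='soft_l1',f_scale=.3);J=o.jac;sd=np.sqrt(np.diag(np.linalg.inv(J.T@J))*(o.fun**2).mean())
    print(n,'dx,dy mm, dyaw crad, tilt left mm',o.x.round(2),sd.round(2),'rms',np.sqrt((o.fun**2).mean()).round(2))
for n in (5,6,7,8,9,11): fit(n,False)
fit(11,True)
E
```

```text
5 dx,dy mm, dyaw crad, tilt left mm [-0.21  0.67 -0.01  3.59] [0.47 0.31 0.22 0.41] rms 0.2
6 dx,dy mm, dyaw crad, tilt left mm [-0.17  0.57  0.07  0.86] [0.98 0.56 0.44 0.8 ] rms 0.33
7 dx,dy mm, dyaw crad, tilt left mm [-0.35  0.63  0.14  0.21] [1.03 0.59 0.46 0.81] rms 0.34
8 dx,dy mm, dyaw crad, tilt left mm [-0.36  0.55  0.11 -0.02] [1.25 0.69 0.54 0.99] rms 0.4
9 dx,dy mm, dyaw crad, tilt left mm [-0.24  0.56  0.09  0.  ] [1.19 0.64 0.51 0.93] rms 0.38
11 dx,dy mm, dyaw crad, tilt left mm [-0.25  0.53  0.07  0.  ] [1.13 0.6  0.49 0.88] rms 0.36
11 dx,dy mm, dyaw crad, tilt left mm [-0.67  0.5   0.03  0.  ] [0.67 0.47 0.34 0.55] rms 0.34
```

```bash
python3 -c "
from rig import r
s=r.sense();print(s['clock'],s['contact_force'],abs(s['qvel']).max());print(r.sign_off())"
```

```text
13.275 [-0.02121447  0.30477028  0.58833102] 0.017689940354167936
the job is handed in; nothing more can be done
None
```

I pushed the wooden wedge along the mat, thin end first, under the stand's short front-left foot. I stopped at what my checks put as level. Then I backed the gripper clear and handed the job in at 13.3 s. I pushed with the two partly closed fingertips flat on the wedge's back face, steering it about 7° to the right. The wrist force readings never passed about 7 N.

**Checks that agreed**
- **Wedge position:** the wrist view puts the foot 15.3 mm ahead of the wedge's origin (15 mm means level) and about 2 mm off its centreline.
- **Stand motion:** tracking the column head shows 97–99 % of the movement expected for a full levelling.
- **After release:** nothing measurable moved once the gripper let go. The stand's base shifted by less than about 1 mm over the whole job. The bottle did not move, and the block, driver and bin show no visible change.

**Checks that were weaker or disagreed**
- **Rear-right foot:** I could not see it touch the mat or test the stand for rocking, so that part is inferred.
- **Pose fit:** fitting the stand's pose gave 0 mm left to level, but only to about ±0.5–0.9 mm.
- **Last steps:** over the last 9 mm of travel the stand rose a little less per millimetre than predicted.
- **Side view:** the front-left corner moved only 3.3 px where 4.5 px was expected. I put this down to shadow changes. The front-right corner also moved less than expected (0.7 px vs 1.2 px), which I did not explain.

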